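# Pack the rotor-balancing kit into its caddy

## Task

Pack the balancing kit into its caddy: the large knobbed weight goes into the large round pocket, the small knobbed weight into the small round pocket, the square magnet mount with the round stud into the square pocket, and the grooved V-block lengthwise into the oblong pocket. Set each one down upright and flat on its pocket's floor without dropping it, and let go. Leave the plain ring and the plain ungrooved block, which do not belong to the kit, standing where they are on the bench.

Things in the scene. Friction and masses are not known exactly. Their poses are not given: they have to be found in the camera images.
- large_weight: Large bright steel weight with a knob on top: round body 50 mm across and 30 mm high, then a thin neck, then a knob 26 mm across from 41 to 60 mm above the underside. About 0.5 kg. To stay clear of the body, keep the fingertips above 30 mm: grip the knob centred some 52 mm up. Loose, standing upright on the table. Origin: centre of the underside; z up.
- small_weight: Small bright steel weight with a knob on top: round body 32 mm across and 24 mm high, then a thin neck, then a knob 18 mm across from 34 to 52 mm above the underside. About 0.17 kg. Keep the fingertips above 24 mm: grip the knob centred some 46 mm up. Loose, standing upright on the table. Origin: centre of the underside; z up.
- magnet_mount: Steel sensor mount: square block 40 x 40 mm, 25 mm high, with a round stud 20 mm across on its top, from 25 to 53 mm above the underside. About 0.33 kg, not magnetic. Keep the fingertips above 25 mm: grip the stud centred some 46 mm up. Loose, standing upright on the table. Origin: centre of the underside; z up. Axes x and y are square to its sides.
- v_block: Steel V-block 60 mm long (its x), 30 mm wide (its y), 40 mm high, with a V groove 20 mm wide and 20 mm deep running along its whole top. About 0.4 kg. Grip it across its 30 mm width with the fingertips about 20 mm above its underside, so that they clear the insert's rim. Loose, standing upright on the table. Origin: centre of the underside; z up.
- ring_spacer: Look-alike, stays where it is: plain steel ring 50 mm across, 34 mm high, with a 26 mm hole through it and no knob. Loose, standing upright on the table. Origin: centre of the underside; z up.
- plain_block: Look-alike, stays where it is: plain steel block 60 mm long (its x), 30 mm wide (its y), 40 mm high, smooth flat top with no groove. Loose, standing upright on the table. Origin: centre of the underside; z up.
- pocket_large_round: Grey plastic insert 96 x 96 mm, 18 mm high, one of four side by side, 2 by 2, in a fixed shallow plywood caddy that stands on the left, turned a little; which insert is where varies. Its rim is 22 mm above the table. Centred pocket 14 mm deep, black floor 4 mm above the origin: round, 66 mm across. Origin: centre of the underside.
- pocket_small_round: Grey plastic insert 96 x 96 mm, 18 mm high, one of four side by side, 2 by 2, in a fixed shallow plywood caddy that stands on the left, turned a little; which insert is where varies. Its rim is 22 mm above the table. Centred pocket 14 mm deep, black floor 4 mm above the origin: round, 48 mm across. Origin: centre of the underside.
- pocket_square: Grey plastic insert 96 x 96 mm, 18 mm high, one of four side by side, 2 by 2, in a fixed shallow plywood caddy that stands on the left, turned a little; which insert is where varies. Its rim is 22 mm above the table. Centred pocket 14 mm deep, black floor 4 mm above the origin: square, 58 x 58 mm, sides along the insert's x and y. Origin: centre of the underside.
- pocket_oblong: Grey plastic insert 96 x 96 mm, 18 mm high, one of four side by side, 2 by 2, in a fixed shallow plywood caddy that stands on the left, turned a little; which insert is where varies. Its rim is 22 mm above the table. Centred pocket 14 mm deep, black floor 4 mm above the origin: oblong, 78 mm along the insert's x and 46 mm along its y. Origin: centre of the underside.

How it is judged:
At the end, for the whole second after the job is handed in: The large weight, small weight, magnet mount and V-block each stand upright (within 0.1 rad) and at rest on the floor of their own pocket (underside within 3.5 mm of the floor, centres within 15 mm), and the plain ring and the plain block stand upright within 20 mm of where they started (horizontal distance between large_weight and pocket_large_round below 0.015 m and z of large_weight in the frame of pocket_large_round between 0.001 and 0.0075 m and angle between each of large_weight, small_weight, magnet_mount, v_block, ring_spacer, plain_block's own z axis and vertical below 0.1 rad and linear speed of each of large_weight, small_weight, magnet_mount, v_block below 0.02 m/s and angular speed of each of large_weight, small_weight, magnet_mount, v_block below 0.2 rad/s and horizontal distance between small_weight and pocket_small_round below 0.015 m and z of small_weight in the frame of pocket_small_round between 0.001 and 0.0075 m and horizontal distance between magnet_mount and pocket_square below 0.015 m and z of magnet_mount in the frame of pocket_square between 0.001 and 0.0075 m and horizontal distance between v_block and pocket_oblong below 0.015 m and z of v_block in the frame of pocket_oblong between 0.001 and 0.0075 m and distance of each of ring_spacer, plain_block from where it was at the start of the episode below 0.02 m); the robot touches nothing.
It fails at once if the ring spacer, which is to be left alone, is moved by 20 mm or more (distance of ring_spacer from where it was at the start of the episode above 0.02 m).
It fails at once if the plain block, which is to be left alone, is moved by 20 mm or more (distance of plain_block from where it was at the start of the episode above 0.02 m).
It fails at once if a kit piece is dropped (falls free of the fingers at more than 0.8 m/s: a fall of over 3 cm) ((linear speed of large_weight above 0.8 m/s and contact force between the fingers and large_weight below 0.2 N) or (linear speed of small_weight above 0.8 m/s and contact force between the fingers and small_weight below 0.2 N) or (linear speed of magnet_mount above 0.8 m/s and contact force between the fingers and magnet_mount below 0.2 N) or (linear speed of v_block above 0.8 m/s and contact force between the fingers and v_block below 0.2 N)).
It also fails if it takes over 112 s, if anything falls off the work surface, if the arm or the gripper's body presses on something with over 40 N, if the wrist force passes 120 N, or if a joint passes its speed limit or range.

## Robot

A 7-joint arm with a two-finger parallel gripper is mounted at the origin on the work surface. World frame = base frame: x ahead of the robot, y to its left, z up, the work surface at z = 0. Lengths are in m, angles in rad, forces in N, time in s.
With the tool pointing down it reaches from about 0.4 to 0.85 m from the base axis. Payload 10.4 kg.
Tool frame: the origin (TCP) lies midway between the tips of the shut fingers; the grasp point (between the pads) lies grip_depth behind it (grip_depth is the distance from the TCP to the grasp point, in m); z points along the fingers, y is the line along which they close (so a half turn about z gives the same grasp; the last joint's range is limited). The gripper opens to 85 mm and grips with 20 to 120 N. Pads are 22 mm wide; open, the fingers measure 114 mm over their backs; the gripper's body (76 mm by 85 mm) begins 54 mm behind the grasp point. The pads swing forward as they close: fully open they stand 13 mm farther back than shut.
Start: joints at [-1.311, 0.332, -0.065, 1.46, 0.022, 1.35, -0.088], TCP at [0.174, 0.6, 0.203] pointing down, gripper open.
Joint ranges: [-2.6, 2.6], [-0.5, 2.12], [-1.47, 1.34], [0.16, 2.42], [-1.27, 4.41], [0.06, 2.06], [-2.6, 2.6]. Speed limits (rad/s): [2.22, 2.22, 2.79, 2.79, 3.14, 3.14, 3.14].

## Interface

Orientations are given as a unit quaternion [w, x, y, z].
In Python, from station import * gives the robot as it stands. The module is installed in compiled form; this text tells all that it offers.
- The arm moves only by the shell command python3 -m inch 'ROWS' [FORCE]. ROWS is JSON, a list that holds one entry, the list of rows, each a list of 7 numbers: the shift along the tool's x, y, z in cm, then the turn, a rotation vector about the tool's x, y, z in degrees, then the opening, from 0 (shut) to 1 (fully open). In form: [[[x, y, z, wx, wy, wz, grip], ...]]. A call has 1 to 5 rows; each row is the pose to reach, as a shift and turn from the pose commanded when the call began, along the tool's axes at that moment; what a row does not reach only later rows make up. A row lasts 1/10 s, in which the tool goes at most 50 mm and 8.59 degrees, less where a joint would pass 70% of its speed; a pose out of reach is approached as far as the arm can. A call with a gripper value outside its range is refused whole. The fingers move at their own pace and stop on an object; FORCE is the grip in N (left out, the last holds). Time passes only in rows, so rows that repeat a pose let the fingers close. It gives the time, the measured TCP pose, the force, the opening and the grip force at its end, in the units of the state.
- get_state(): the state, without advancing time (a new reading comes with each control period).
- capture(name): name is "scene" or "top"; returns the picture (420x560x3 uint8, red, green, blue); there is no depth.
- camera_info(name): a dict with "camera_matrix" (3x3 intrinsics, pixels), "pose" (4x4, takes a point from camera to world coordinates). Camera axes: x right, y up, looking along -z (the intrinsics and any distortion apply to the point x, -y, -z); pixel columns grow to the right and rows downward; lengths in m; the calibration is good to about 2 mm. A picture is of the moment at which its call begins. camera_info takes no time and is no camera call.
- close_job(): hands the job in; it is judged then, once.
The state is a dict: "clock": time; "q": joint angles; "dq": joint speeds; "joint_efforts": joint torques, N m; "position": TCP position; "tcp_rot": TCP orientation; "ft_force": force on the tool from outside, world axes, zero at the start; "moment": the same for the moment, N m; "finger_gap": finger opening in m; "grasp_force": force on a finger pad.
Only numpy, scipy, OpenCV 4.12 (cv2) and the standard library are available. Lean on these libraries where they do the work, as an engineer would, in place of code of your own. Each camera call takes 0.05 s, during which the arm holds its last target. There are 200 camera calls.

## Working session

There is one attempt and no reset: what is moved stays moved. The work goes in short steps, Python scripts to look and compute and a shell command to move; the robot and the scene stay as the last step left them, time stands still between calls to the robot, and variables do not carry over. Pictures are saved under pics/ and viewed, at most 14 in all, crops included, and the job is handed in when it is done.

```bash
mkdir -p pics; ls; python3 - <<'E'
from station import *
import cv2,numpy as np
np.set_printoptions(precision=4,suppress=True)
s=get_state(); print(s)
for n in("scene","top"):
    cv2.imwrite(f"pics/{n}0.png",capture(n)[:,:,::-1]); c=camera_info(n); print(n,c)
E
```

```text
pics
{'clock': 0.0, 'q': array([-1.3106,  0.3329, -0.0647,  1.461 ,  0.0216,  1.3499, -0.0885]), 'dq': array([ 0.001 , -0.0006,  0.0002,  0.0007,  0.0007, -0.0005, -0.0011]), 'joint_efforts': array([  0.0002, -62.5443,   0.0498, -39.1622,   0.0164,   0.0096,
         0.    ]), 'position': array([0.1743, 0.5998, 0.2021]), 'tcp_rot': array([-0.0001,  0.1409,  0.99  , -0.0007]), 'ft_force': array([ 0.0948, -0.0855, -0.0394]), 'moment': array([-0.0714, -0.0064, -0.0274]), 'grasp_force': 0.0, 'finger_gap': 0.08533654075432791}
scene {'camera_matrix': array([[414.0865,   0.    , 283.365 ],
       [  0.    , 414.0865, 209.3919],
       [  0.    ,   0.    ,   1.    ]]), 'pose': array([[ 0.3057, -0.6034,  0.7365,  1.1751],
       [ 0.9518,  0.1738, -0.2527, -0.2126],
       [ 0.0245,  0.7782,  0.6275,  0.5796],
       [ 0.    ,  0.    ,  0.    ,  1.    ]])}
top {'camera_matrix': array([[386.1165,   0.    , 279.6014],
       [  0.    , 386.1165, 213.5472],
       [  0.    ,   0.    ,   1.    ]]), 'pose': array([[ 0.0288,  0.9943, -0.103 ,  0.4381],
       [-0.999 ,  0.0322,  0.0312,  0.0013],
       [ 0.0343,  0.102 ,  0.9942,  0.8488],
       [ 0.    ,  0.    ,  0.    ,  1.    ]])}
```

View pics/top0.png

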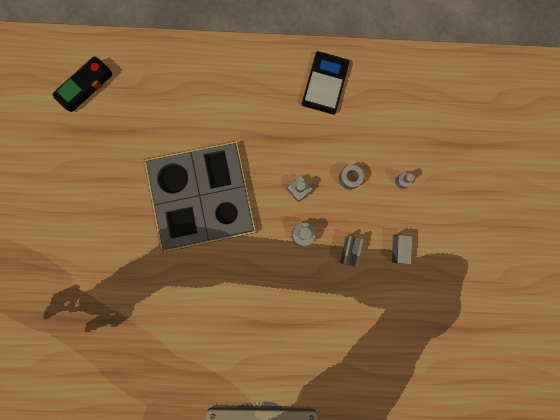

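View pics/scene0.png

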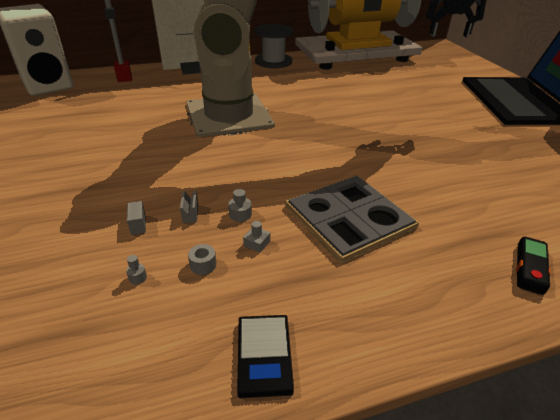

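The top view shows the pockets: large round (173,178), oblong (218,170), square (181,222), small round (227,213). The pieces are the mount (300,188), ring (352,177), small weight (406,180), large weight (304,233), V-block (352,250) and plain block (403,249). The scene view confirms this.

```bash
cat > h.py <<'E'
import numpy as np, cv2
from station import *
np.set_printoptions(precision=4,suppress=True)
def ray(n,uv,z):
    c=camera_info(n);K=c["camera_matrix"];P=c["pose"]
    uv=np.atleast_2d(uv).astype(float)
    d=np.c_[(uv[:,0]-K[0,2])/K[0,0],-(uv[:,1]-K[1,2])/K[1,1],-np.ones(len(uv))]@P[:3,:3].T
    o=P[:3,3]; return (o+d*((z-o[2])/d[:,2])[:,None])[:,:2]
def proj(n,p):
    c=camera_info(n);K=c["camera_matrix"];P=c["pose"]
    q=(np.atleast_2d(p)-P[:3,3])@P[:3,:3]
    return np.c_[K[0,0]*q[:,0]/-q[:,2]+K[0,2],K[1,1]*-q[:,1]/-q[:,2]+K[1,2]]
def blobs(im,sat=70,amin=60):
    h=cv2.cvtColor(im,cv2.COLOR_BGR2HSV); m=((h[:,:,1]<sat)).astype(np.uint8)
    n,l,st,ce=cv2.connectedComponentsWithStats(m); 
    return l,[(i,st[i],ce[i]) for i in range(1,n) if st[i][4]>amin]
E
python3 - <<'E'
from h import *
for n in("top","scene"):
    im=cv2.imread(f"pics/{n}0.png"); l,b=blobs(im)
    for i,s,c in b:
        if n=="top" and not(140<c[0]<430 and 130<c[1]<290): continue
        if n=="scene" and not(110<c[0]<430 and 170<c[1]<290): continue
        r=cv2.minAreaRect(np.argwhere(l==i)[:,::-1].astype(np.float32)); print(n,i,s,c,r)
im=cv2.imread("pics/top0.png")
a=cv2.resize(im[150:280,280:430],None,fx=5,fy=5,interpolation=cv2.INTER_CUBIC); a=cv2.convertScaleAbs(a,alpha=1.3); cv2.imwrite("pics/topc.png",a[:,:750][:600])
im=cv2.imread("pics/scene0.png")
a=cv2.resize(im[180:290,120:275],None,fx=5,fy=5,interpolation=cv2.INTER_CUBIC); cv2.imwrite("pics/scenec.png",cv2.convertScaleAbs(a,alpha=1.5))
E
```

```text
top 4 [ 147  144  106  105 7796] [199.1128 195.8774] ((198.98077392578125, 195.90383911132812), (89.23282623291016, 91.39010620117188), 78.69007110595703)
top 5 [339 165  25  24 387] [350.9173 176.5891] ((351.0, 176.50001525878906), (21.92030906677246, 24.748737335205078), 45.0)
top 6 [396 173  18  15 203] [404.2217 179.9951] ((404.5, 180.0), (14.0, 17.0), 90.0)
top 7 [287 176  25  26 344] [298.9477 188.4273] ((299.0058898925781, 188.4235382080078), (18.222158432006836, 18.764484405517578), 49.398704528808594)
top 8 [292 223  23  23 420] [303.2643 233.9929] ((303.0, 234.0), (22.0, 22.0), 90.0)
top 9 [392 235  20  29 513] [401.8986 248.8031] ((401.83880615234375, 248.86827087402344), (18.73374366760254, 27.809202194213867), 2.385944128036499)
top 10 [341 236  22  30 469] [351.3625 250.8038] ((351.3286437988281, 250.57583618164062), (17.089323043823242, 28.25734519958496), 12.994616508483887)
scene 116 [ 289  176  126   79 5101] [350.6213 213.6689] ((351.6540832519531, 210.8390350341797), (71.75343322753906, 105.93356323242188), 65.55604553222656)
scene 117 [229 189  22  32 538] [239.5204 206.1914] ((239.5, 204.5), (31.0, 21.0), 90.0)
scene 118 [180 191  18  31 423] [188.6596 207.3522] ((188.5, 206.0), (30.0, 17.0), 90.0)
scene 119 [127 201  18  33 498] [135.7811 217.4357] ((135.5, 217.0), (32.0, 17.0), 90.0)
scene 120 [244 221  26  31 504] [256.1032 237.2361] ((256.9957275390625, 236.8819580078125), (23.060287475585938, 27.449604034423828), 31.607501983642578)
scene 127 [189 244  26  31 663] [201.8084 258.9502] ((201.5, 259.0), (30.0, 25.0), 90.0)
scene 129 [127 255  19  29 385] [135.1662 270.3922] ((134.88235473632812, 269.0294189453125), (28.619203567504883, 17.220027923583984), 75.96376037597656)
```

View pics/topc.png

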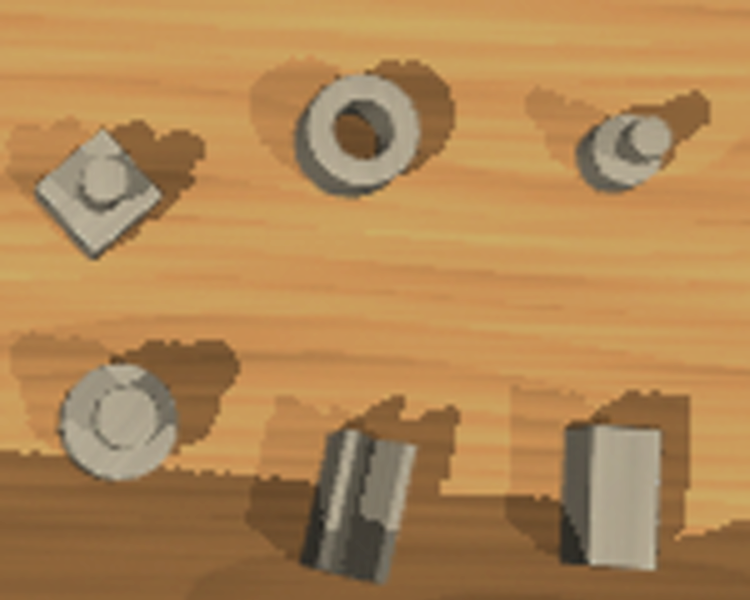

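View pics/scenec.png

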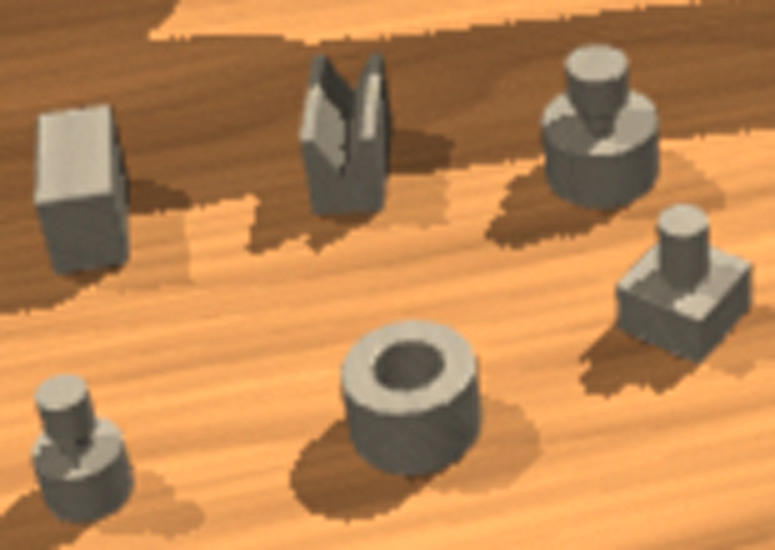

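```bash
python3 - <<'E'
from h import *
T=lambda p:(np.atleast_2d(p)+.5)/5-.5+[280,150]
S=lambda p:(np.atleast_2d(p)+.5)/5-.5+[120,180]
for n,t,s,z in(("mount",(106,180),(683,220),.053),("large",(125,416),(597,62),.06),("small",(648,136),(64,392),.052),("ring",(361,128),(410,367),.034)):
    print(n,ray("top",T(t),z)[0],ray("scene",S(s),z)[0])
# blocks
print("vright edge",ray("top",T([(415,445),(384,584)]),.04))
print("vleft edge",ray("top",T([(341,430),(308,570)]),.04))
print("plain top",ray("top",T([(597,423),(660,427),(656,570),(590,567)]),.04))
print("mount block top corners",ray("top",T([(103,131),(160,194),(95,255),(38,188)]),.025))
im=cv2.imread("pics/top0.png"); l,b=blobs(im)
m=(l==4).astype(np.uint8)
r=cv2.minAreaRect(np.argwhere(m)[:,::-1].astype(np.float32)); q=ray("top",cv2.boxPoints(r),.022); print("caddy",q,q.mean(0),np.diff(np.r_[q,q[:1]],axis=0))
d=np.diff(np.r_[q,q[:1]],axis=0); print(np.degrees(np.arctan2(d[:,1],d[:,0])))
g=cv2.cvtColor(im,cv2.COLOR_BGR2GRAY); dk=((g<32)).astype(np.uint8); dk[:,:145]=0;dk[:,256:]=0;dk[:140]=0;dk[250:]=0
n,l,st,ce=cv2.connectedComponentsWithStats(dk)
for i in range(1,n):
    if st[i][4]>100: print("pocket",st[i],ray("top",ce[i],.013))
E
```

```text
mount [ 0.5807 -0.0663] [ 0.5842 -0.0646]
large [ 0.4818 -0.0758] [ 0.484  -0.0752]
small [ 0.6079 -0.2963] [ 0.6117 -0.2958]
ring [ 0.6107 -0.1777] [ 0.6149 -0.1771]
vright edge [[ 0.4745 -0.2006]
 [ 0.416  -0.188 ]]
vleft edge [[ 0.4798 -0.1692]
 [ 0.4209 -0.1559]]
plain top [[ 0.4861 -0.2782]
 [ 0.4852 -0.3052]
 [ 0.425  -0.3032]
 [ 0.4255 -0.2751]]
mount block top corners [[ 0.6073 -0.0669]
 [ 0.5804 -0.0923]
 [ 0.5528 -0.0647]
 [ 0.5812 -0.0393]]
caddy [[0.6281 0.2682]
 [0.6751 0.0772]
 [0.485  0.0322]
 [0.4413 0.2197]] [0.5574 0.1493] [[ 0.0471 -0.191 ]
 [-0.1901 -0.0451]
 [-0.0437  0.1875]
 [ 0.1867  0.0486]]
[ -76.1549 -166.6661  103.1168   14.5755]
pocket [204 151  27  37 692] [[0.6175 0.1146]]
pocket [158 165  30  28 665] [[0.5942 0.2103]]
pocket [216 203  21  21 360] [[0.5224 0.0912]]
pocket [166 207  31  31 703] [[0.4983 0.1867]]
```

```bash
cat >> h.py <<'E'
from scipy.spatial.transform import Rotation as R
def go(x,y,z,yaw=90,gp=True):
    "shift in tool cm + turn to put the grasp point (gp) or TCP at x,y,z with tool y at yaw deg"
    s=get_state();q=s["tcp_rot"];M=R.from_quat([q[1],q[2],q[3],q[0]]).as_matrix()
    p=np.array([x,y,z-(grip_depth if gp else 0)])
    c,si=np.cos(np.radians(yaw)),np.sin(np.radians(yaw))
    G=np.array([[-si,c,0],[c,si,0],[0,0,-1]]) # cols: x_t,y_t,z_t
    print("t",round(s["clock"],2),"pos",s["position"],"shift",(M.T@(p-s["position"])*100).round(2),"turn",np.degrees(R.from_matrix(M.T@G).as_rotvec()).round(1),"gap",round(s["finger_gap"],4),"F",s["ft_force"].round(1),"grip",round(float(s["grasp_force"]),1))
E
python3 - <<'E'
from h import *
print(grip_depth)
go(.483,-.0755,.13)
E
```

```text
0.0187
t 0.1 pos [0.1743 0.5998 0.2022] shift [-48.49 -56.22   9.16] turn [ -0.1  -0.  -16.2] gap 0.0856 F [-0.3  0.3  0.9] grip 0.0
```

```bash
python3 -m inch '[[[-4,-2,0,0,0,-4,0.6],[-8,-4,0,0,0,-8,0.6],[-12,-6,0,0,0,-12,0.6],[-16,-8,0,0,0,-16.2,0.6],[-20,-10,0,0,0,-16.2,0.6]]]' 60; python3 - <<'E'
from h import *
go(.5,.2,.2,gp=False);go(.483,-.0755,.13)
E
```

```text
clock: 0.6
position: [0.3395, 0.4467, 0.2026]
tcp_rot: [-0.0, -0.001, 1.0, -0.0]
ft_force: [0.7, 0.3, 0.9]
finger_gap: 0.0512
grasp_force: 0.0
t 0.6 pos [0.3395 0.4467 0.2026] shift [-15.98 -24.71   0.27] turn [-0.  -0.   0.2] gap 0.0512 F [0.7 0.3 0.9] grip 0.0
t 0.6 pos [0.3395 0.4467 0.2026] shift [-14.21 -52.26   9.14] turn [-0.  -0.   0.2] gap 0.0512 F [0.7 0.3 0.9] grip 0.0
```

```bash
python3 -m inch '[[[-1.5,-5,1,0,0,0,0.6],[-3,-10,2,0,0,0,0.6],[-4.5,-15,3,0,0,0,0.6],[-6,-20,4,0,0,0,0.6],[-7,-24.5,5,0,0,0,0.6]]]'; python3 -m inch '[[[-1.4,-5,1,0,0,0,0.5],[-3,-10,2,0,0,0,0.5],[-4.4,-15,3,0,0,0,0.5],[-6,-20,4,0,0,0,0.5],[-7,-24.5,4,0,0,0,0.5]]]';python3 -m inch '[[[-0.2,-2,0,0,0,0,0.5],[-0.2,-3,0,0,0,0,0.5],[-0.2,-3.2,0,0,0,0,0.5]]]'; python3 - <<'E'
from h import *
go(.483,-.0755,.052)
cv2.imwrite("pics/s1.png",cv2.resize(capture("scene")[100:300,100:400,::-1],None,fx=2.5,fy=2.5))
E
```

```text
clock: 1.1
position: [0.4066, 0.2106, 0.1545]
tcp_rot: [0.0, 0.0, 1.0, 0.0]
ft_force: [1.1, -0.6, 0.7]
finger_gap: 0.0512
grasp_force: 0.0
clock: 1.6
position: [0.4739, -0.0259, 0.1144]
tcp_rot: [-0.0, -0.0, 1.0, -0.0]
ft_force: [1.7, 0.7, -0.5]
finger_gap: 0.0431
grasp_force: 0.0
clock: 1.9
position: [0.476, -0.0565, 0.1151]
tcp_rot: [-0.0, 0.001, 1.0, 0.0]
ft_force: [0.3, 0.3, 0.7]
finger_gap: 0.0428
grasp_force: 0.0
t 1.9 pos [ 0.476  -0.0565  0.1151] shift [-0.71 -1.9   8.18] turn [ 0.  -0.  -0.1] gap 0.0428 F [0.3 0.3 0.7] grip 0.0
```

View pics/s1.png

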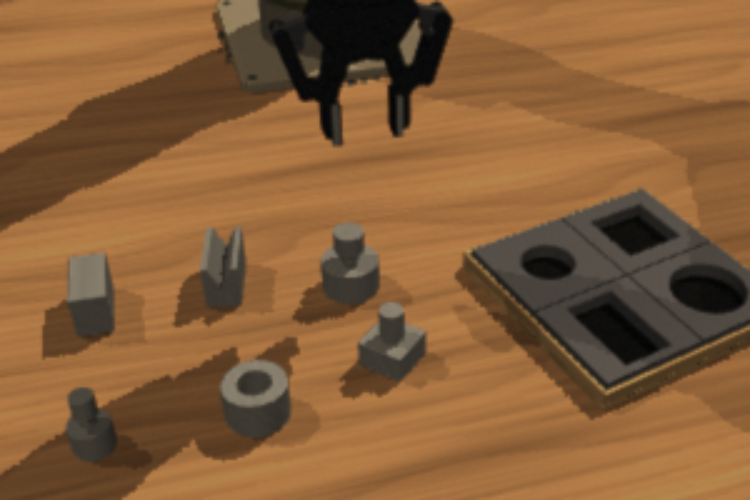

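The gripper hangs half open behind the large weight (340,265 in the crop), and nothing has been disturbed. I'll centre it over the weight and descend.

```bash
python3 -m inch '[[[-0.7,-1.9,0,0,0,0,0.5],[-0.7,-1.9,1,0,0,0,0.5],[-0.7,-1.9,2.5,0,0,0,0.5],[-0.7,-1.9,3.5,0,0,0,0.5],[-0.7,-1.9,3.5,0,0,0,0.5]]]'; python3 - <<'E'
from h import *
go(.483,-.0755,.052)
for n in("scene","top"): cv2.imwrite(f"pics/{n}2.png",capture(n)[:,:,::-1])
a=cv2.imread("pics/scene2.png")[130:240,170:310]; b=cv2.imread("pics/top2.png")[180:290,240:380]
cv2.imwrite("pics/c2.png",cv2.convertScaleAbs(cv2.resize(np.hstack([a,b]),None,fx=2.8,fy=2.8,interpolation=cv2.INTER_CUBIC),alpha=1.4))
E
```

```text
clock: 2.45
position: [0.4821, -0.0737, 0.0787]
tcp_rot: [-0.001, -0.001, 1.0, 0.0]
ft_force: [-0.1, -0.7, 0.1]
finger_gap: 0.0426
grasp_force: 0.0
t 2.45 pos [ 0.4821 -0.0737  0.0787] shift [-0.1  -0.18  4.54] turn [ 0.  -0.2  0.1] gap 0.0426 F [-0.1 -0.7  0.1] grip 0.0
```

View pics/c2.png

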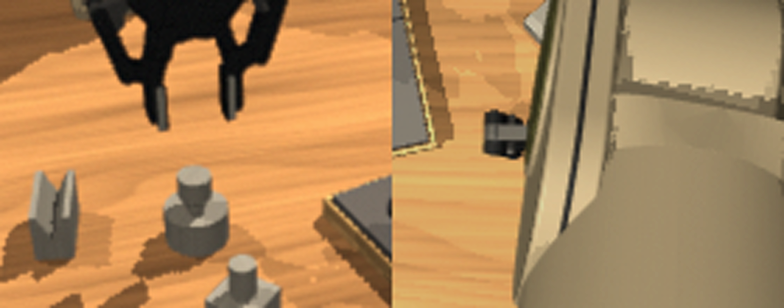

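```bash
python3 - <<'E'
from h import *
print(proj("scene",[[.4821,-.0737,.0787],[.4821,-.0737-.021,.0787],[.4821,-.0737+.021,.0787],[.4821,-.0737-.021,.0852],[.483,-.0755,.06]]))
print(proj("top",[[.4821,-.0737,.0787],[.4821,-.0737+.03,.0787]]))
E
```

```text
[[239.1027 184.1271]
 [229.1419 185.7387]
 [248.9412 182.5353]
 [228.9594 183.1622]
 [238.7405 191.7657]]
[[304.4658 232.141 ]
 [289.4981 231.6799]]
```

```bash
python3 -m inch '[[[-0.1,-0.2,1.5,0,0,0,0.5],[-0.1,-0.2,3,0,0,0,0.5],[-0.1,-0.2,4.2,0,0,0,0.5],[-0.1,-0.2,4.2,0,0,0,0.5]]]'; python3 - <<'E'
from h import *
go(.483,-.0755,.052)
for n in("scene",): cv2.imwrite(f"pics/{n}3.png",capture(n)[:,:,::-1])
a=cv2.imread("pics/scene3.png")[140:240,180:300]
cv2.imwrite("pics/c3.png",cv2.convertScaleAbs(cv2.resize(a,None,fx=5,fy=5,interpolation=cv2.INTER_CUBIC),alpha=1.6))
print(proj("scene",[[.483,-.0755-.021,.0366],[.483,-.0755+.021,.0366]]))
E
```

```text
clock: 2.95
position: [0.4835, -0.0768, 0.0373]
tcp_rot: [-0.001, -0.0, 1.0, -0.0]
ft_force: [0.0, -0.2, 0.1]
finger_gap: 0.0426
grasp_force: 0.0
t 2.95 pos [ 0.4835 -0.0768  0.0373] shift [0.05 0.13 0.4 ] turn [-0.  -0.1  0. ] gap 0.0426 F [ 0.  -0.2  0.1] grip 0.0
[[229.539  202.2422]
 [248.771  198.9331]]
```

View pics/c3.png

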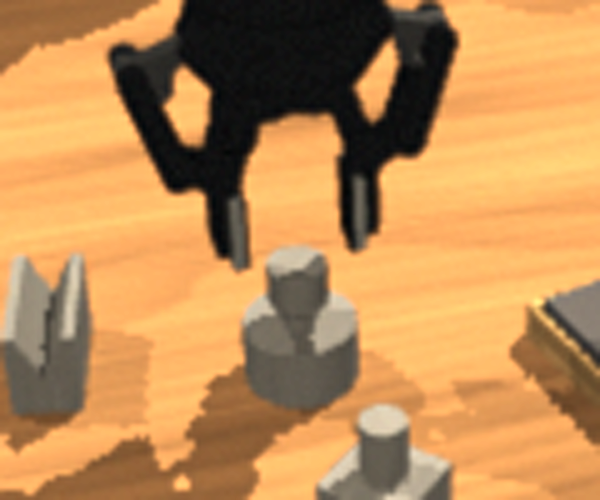

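The tips sit about 9 px higher in the scene view than the reported TCP predicts. I'll go up, shut the fingers and check where the TCP really is.

```bash
python3 -m inch '[[[0,0,-3,0,0,0,0.5],[0,0,-6,0,0,0,0],[0,0,-6,0,0,0,0],[0,0,-6,0,0,0,0],[0,0,-6,0,0,0,0]]]' 20; python3 -m inch '[[[0,0,0,0,0,0,0],[0,0,0,0,0,0,0],[0,0,0,0,0,0,0]]]'; python3 - <<'E'
from h import *
go(.483,-.0755,.052)
p=get_state()["position"]
cv2.imwrite("pics/scene4.png",capture("scene")[:,:,::-1])
a=cv2.imread("pics/scene4.png")[110:230,170:310]
cv2.imwrite("pics/c4.png",cv2.convertScaleAbs(cv2.resize(a,None,fx=5,fy=5,interpolation=cv2.INTER_CUBIC),alpha=1.6))
print(proj("scene",[p,p+[0,0,.0187],p+[.011,0,0],p+[0,0,.0727],p+[.038,.042,.0727],p+[.038,-.042,.0727]])-[170,110])
E
```

```text
clock: 3.5
position: [0.484, -0.077, 0.0979]
tcp_rot: [-0.0, -0.0, 1.0, 0.0]
ft_force: [0.3, 0.1, -0.2]
finger_gap: -0.0001
grasp_force: 0.0
clock: 3.8
position: [0.484, -0.0771, 0.0978]
tcp_rot: [-0.0, 0.0, 1.0, -0.0]
ft_force: [0.1, 0.3, -0.6]
finger_gap: -0.0001
grasp_force: 0.0
t 3.8 pos [ 0.484  -0.0771  0.0978] shift [0.1  0.16 6.45] turn [-0. -0. -0.] gap -0.0001 F [ 0.1  0.3 -0.6] grip 0.0
[[67.2849 67.2705]
 [66.8639 59.5909]
 [68.5019 70.2419]
 [65.5787 36.1499]
 [91.8185 43.0173]
 [47.7307 49.3856]]
```

View pics/c4.png

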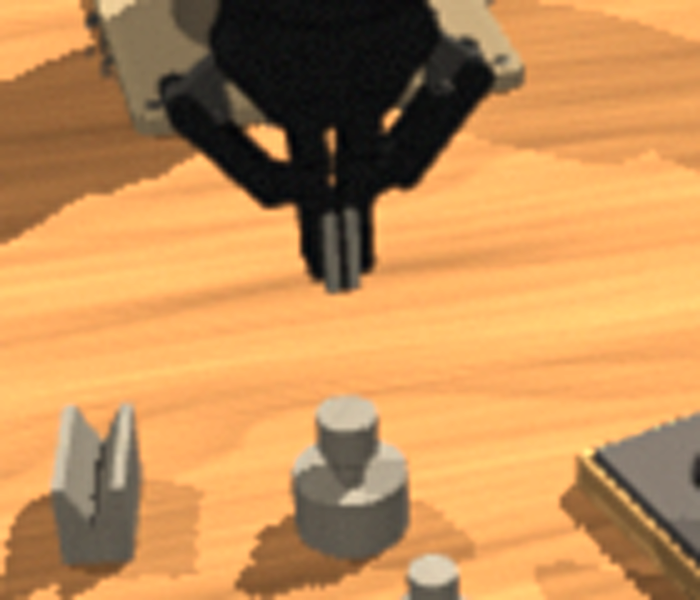

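```bash
python3 -m inch '[[[2.7,2.8,0,0,0,0,0],[5.4,5.7,0,0,0,0,0],[5.4,5.7,3,0,0,0,0],[5.4,5.7,6,0,0,0,0],[5.4,5.7,7.5,0,0,0,0]]]' ;python3 -m inch '[[[0,0,0.7,0,0,0,0],[0,0,1.2,0,0,0,0],[0,0,1.6,0,0,0,0],[0,0,1.8,0,0,0,0],[0,0,1.8,0,0,0,0]]]'; python3 - <<'E'
from h import *
p=get_state()["position"]
cv2.imwrite("pics/scene5.png",capture("scene")[:,:,::-1])
a=cv2.imread("pics/scene5.png")[60:220,150:310]
cv2.imwrite("pics/c5.png",cv2.convertScaleAbs(cv2.resize(a,None,fx=3.7,fy=3.7,interpolation=cv2.INTER_CUBIC),alpha=1.5))
print(proj("scene",[p,p+[.011,0,0],[0,0,0]]))
E
```

```text
clock: 4.35
position: [0.4291, -0.0199, 0.0215]
tcp_rot: [-0.001, -0.0, 1.0, -0.0]
ft_force: [0.1, 0.1, -0.3]
finger_gap: -0.0001
grasp_force: 0.0
clock: 4.85
position: [0.4305, -0.0201, 0.0054]
tcp_rot: [0.0, 0.0, 1.0, 0.0]
ft_force: [-0.4, 0.1, -0.6]
finger_gap: -0.0002
grasp_force: 0.0
[[258.0801 193.8745]
 [259.3312 196.6377]
 [228.1493 114.1938]]
```

View pics/c5.png

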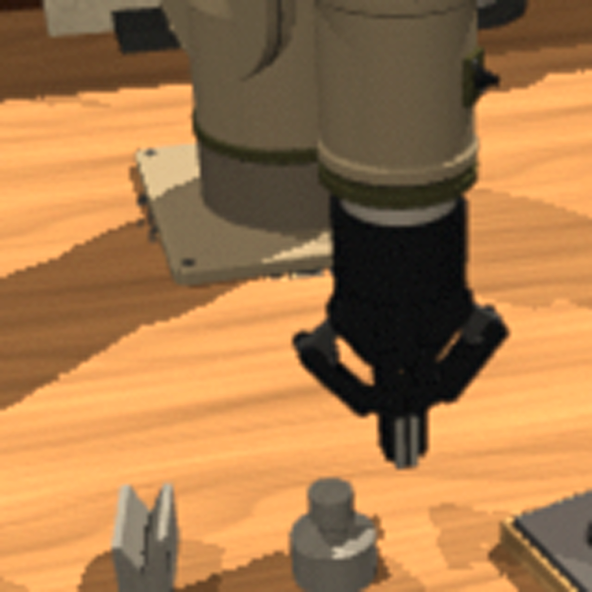

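```bash
python3 -m inch '[[[0,0,0.5,0,0,0,0],[0,0,0.8,0,0,0,0],[0,0,1.1,0,0,0,0],[0,0,1.3,0,0,0,0],[0,0,1.3,0,0,0,0]]]';python3 -m inch '[[[0,0,0.2,0,0,0,0],[0,0,0.4,0,0,0,0],[0,0,0.5,0,0,0,0],[0,0,0.5,0,0,0,0]]]'
```

```text
clock: 5.4
position: [0.43, -0.0201, -0.0081]
tcp_rot: [-0.0, 0.0, 1.0, -0.0]
ft_force: [-0.6, -0.4, 0.0]
finger_gap: 0.0002
grasp_force: 0.0
clock: 5.8
position: [0.4302, -0.0201, -0.0129]
tcp_rot: [-0.0, 0.0, 1.0, 0.0]
ft_force: [-0.0, 0.1, -0.0]
finger_gap: -0.0001
grasp_force: 0.0
```

The reported z is already −13 mm with no contact, so the reported TCP is too low. I'll feel for the table in small steps.

```bash
for i in 1; do python3 -m inch '[[[0,0,0.2,0,0,0,0],[0,0,0.4,0,0,0,0],[0,0,0.4,0,0,0,0]]]'; done | grep -E "pos|ft"; python3 -m inch '[[[0,0,0.2,0,0,0,0],[0,0,0.3,0,0,0,0],[0,0,0.3,0,0,0,0]]]'| grep -E "pos|ft"
```

```text
position: [0.4301, -0.0201, -0.017]
ft_force: [-0.3, 0.4, 0.8]
position: [0.4302, -0.0201, -0.0199]
ft_force: [-0.2, -0.1, 0.3]
```

```bash
python3 -m inch '[[[0,0,0.2,0,0,0,0],[0,0,0.2,0,0,0,0]]]' | grep -E "pos|ft"; python3 -m inch '[[[0,0,0.2,0,0,0,0],[0,0,0.2,0,0,0,0]]]'| grep -E "pos|ft"
```

```text
position: [0.4302, -0.0201, -0.0219]
ft_force: [-0.4, -0.0, -0.6]
position: [0.4302, -0.0201, -0.024]
ft_force: [-1.0, -0.5, -0.0]
```

```bash
python3 -m inch '[[[0,0,0.2,0,0,0,0],[0,0,0.2,0,0,0,0]]]' | grep -E "pos|ft"; python3 - <<'E'
from h import *
cv2.imwrite("pics/scene6.png",capture("scene")[:,:,::-1])
a=cv2.imread("pics/scene6.png")[140:220,210:310]
cv2.imwrite("pics/c6.png",cv2.convertScaleAbs(cv2.resize(a,None,fx=6,fy=6,interpolation=cv2.INTER_CUBIC),alpha=1.7))
E
```

```text
position: [0.4302, -0.0201, -0.026]
ft_force: [-0.8, 0.0, -0.5]
```

View pics/c6.png

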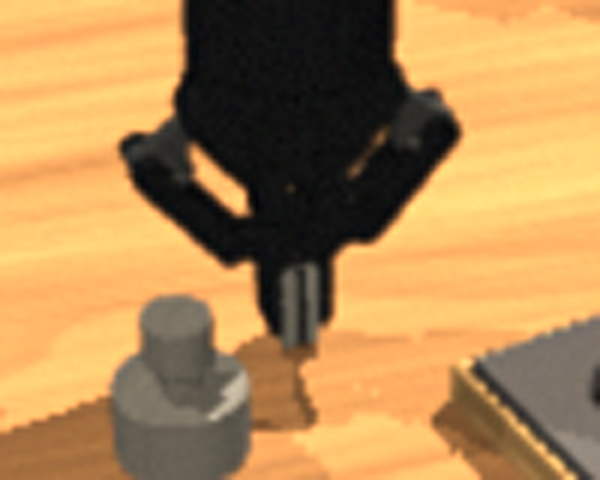

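The tip at (260,197) now meets its own shadow, so it is almost on the table.

```bash
python3 -m inch '[[[0,0,0.15,0,0,0,0],[0,0,0.15,0,0,0,0]]]' | grep -E "pos|ft";python3 -m inch '[[[0,0,0.1,0,0,0,0],[0,0,0.1,0,0,0,0]]]' | grep -E "pos|ft"; python3 - <<'E'
from h import *
print(ray("scene",[(259.9,197.4)],0),ray("scene",[(259.9,197.4)],.003))
E
```

```text
position: [0.4302, -0.0201, -0.0274]
ft_force: [0.3, 1.6, -0.2]
position: [0.4303, -0.0201, -0.0283]
ft_force: [0.7, 0.6, -0.0]
[[ 0.4378 -0.0178]] [[ 0.4416 -0.0188]]
```

```bash
python3 -m inch '[[[0,0,0.1,0,0,0,0],[0,0,0.1,0,0,0,0]]]' | grep -E "pos|ft";python3 -m inch '[[[0,0,0.1,0,0,0,0],[0,0,0.1,0,0,0,0]]]' | grep -E "pos|ft"
```

```text
position: [0.4304, -0.0201, -0.0284]
ft_force: [-8.2, -0.0, 21.0]
position: [0.4304, -0.02, -0.0285]
ft_force: [-15.2, -1.0, 42.9]
```

```bash
python3 -m inch '[[[0,0,0.1,0,0,0,0],[0,0,0.1,0,0,0,0]]]' | grep -E "pos|ft";python3 -m inch '[[[0,0,0.1,0,0,0,0],[0,0,0.1,0,0,0,0]]]' | grep -E "pos|ft"
```

```text
position: [0.4304, -0.02, -0.0286]
ft_force: [-23.4, -1.0, 63.5]
position: [0.4305, -0.02, -0.0287]
ft_force: [-29.8, -1.6, 84.9]
```

Contact came at a reported z of −28.3 mm, so true z is the reported z plus 28.3 mm. I'll build that into the helper and lift off.

```bash
sed -i 's/p=np.array(\[x,y,z-(grip_depth if gp else 0)\])/p=np.array([x,y,z-(grip_depth if gp else 0)-.0283])/' h.py
python3 -m inch '[[[0,0,-1,0,0,0,0],[0,0,-4,0,0,0,0],[0,0,-7,0,0,0,0.5],[0,0,-10,0,0,0,0.5],[0,0,-10,0,0,0,0.5]]]' 60| grep -E "pos|ft|gap";python3 -m inch '[[[-2.6,-2.8,0,0,0,0,0.5],[-5.3,-5.5,0,0,0,0,0.5],[-5.3,-5.5,0,0,0,0,0.5],[-5.3,-5.5,0,0,0,0,0.5]]]' | grep -E "pos|ft|gap"; python3 - <<'E'
from h import *
go(.483,-.0755,.052)
E
```

```text
position: [0.4328, -0.0198, 0.0711]
ft_force: [0.4, -0.0, -0.1]
finger_gap: 0.0424
position: [0.4829, -0.0757, 0.0669]
ft_force: [-0.7, 0.1, 0.3]
finger_gap: 0.0424
t 9.15 pos [ 0.4829 -0.0757  0.0669] shift [-0.02  0.03  6.19] turn [-0.  -0.1 -0.1] gap 0.0424 F [-0.7  0.1  0.3] grip 0.0
```

```bash
python3 -m inch '[[[0,0,2,0,0,0,0.5],[0,0,4,0,0,0,0.5],[0,0,5.3,0,0,0,0.5],[0,0,6.1,0,0,0,0.5],[0,0,6.1,0,0,0,0.5]]]' | grep -E "pos|ft|gap"; python3 - <<'E'
from h import *
a=capture("scene")[150:240,180:300,::-1]
cv2.imwrite("pics/c7.png",cv2.convertScaleAbs(cv2.resize(a,None,fx=6,fy=6,interpolation=cv2.INTER_CUBIC),alpha=1.6))
E
```

```text
position: [0.4825, -0.0747, 0.006]
ft_force: [0.3, -0.5, -0.1]
finger_gap: 0.0427
```

View pics/c7.png

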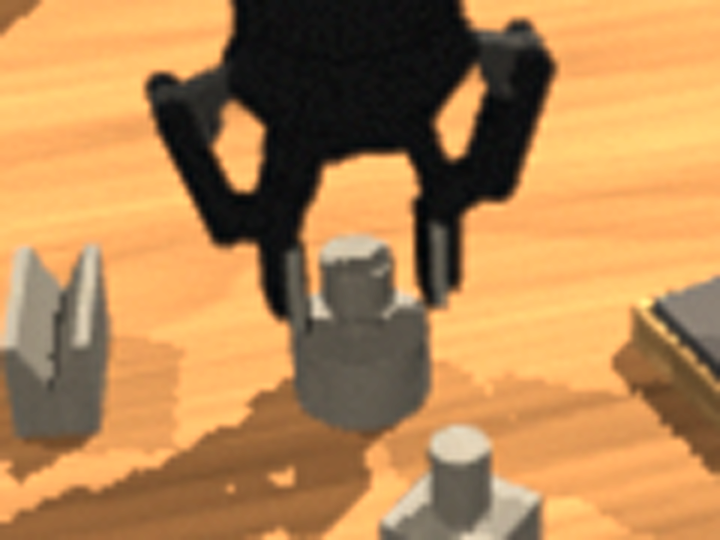

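The fingers straddle the large knob (355,275) with the tips clear of the body, about 2–3 mm too far to the right. I'll shift, grip and lift a little.

```bash
python3 -m inch '[[[0,-0.2,0,0,0,0,0.5],[0,-0.2,0,0,0,0,0.2],[0,-0.2,0,0,0,0,0],[0,-0.2,0,0,0,0,0],[0,-0.2,0,0,0,0,0]]]' 60| grep -E "pos|ft|gap|grasp";python3 -m inch '[[[0,0,-0.5,0,0,0,0],[0,0,-1.5,0,0,0,0],[0,0,-3,0,0,0,0],[0,0,-5,0,0,0,0],[0,0,-6,0,0,0,0]]]' | grep -E "pos|ft|gap|grasp"; python3 - <<'E'
from h import *
go(.595,.2087,.105); go(.595,.2087,.008+.052)
E
```

```text
position: [0.4839, -0.0771, 0.0076]
ft_force: [-1.6, 0.2, 6.2]
finger_gap: 0.0238
grasp_force: 58.6
position: [0.4839, -0.0772, 0.0685]
ft_force: [0.8, -1.0, -4.3]
finger_gap: 0.024
grasp_force: 59.2
t 10.7 pos [ 0.4839 -0.0772  0.0685] shift [-11.1   28.59   1.08] turn [ 0.   0.1 -0. ] gap 0.024 F [ 0.8 -1.  -4.3] grip 59.2
t 10.7 pos [ 0.4839 -0.0772  0.0685] shift [-11.09  28.59   5.58] turn [ 0.   0.1 -0. ] gap 0.024 F [ 0.8 -1.  -4.3] grip 59.2
```

```bash
python3 -m inch '[[[-0.6,1.4,0,0,0,0,0],[-1.6,4.2,0,0,0,0,0],[-2.8,7.2,0,0,0,0,0],[-4.2,10.8,0,0,0,0,0],[-5.6,14.3,0,0,0,0,0]]]' >/dev/null; python3 -m inch '[[[-1.4,3.6,0,0,0,0,0],[-2.8,7.2,0,0,0,0,0],[-4,10.4,0,0,0,0,0],[-5,13,0,0,0,0,0],[-5.5,14.3,0,0,0,0,0]]]' | grep -E "clock|pos|ft|gap|grasp"; python3 -m inch '[[[0,0,0,0,0,0,0]]]'>/dev/null; python3 - <<'E'
from h import *
go(.595,.2087,.0626)
for n in("scene","top"): cv2.imwrite(f"pics/{n}8.png",capture(n)[:,:,::-1])
a=cv2.imread("pics/scene8.png")[120:270,270:430]
cv2.imwrite("pics/c8.png",cv2.convertScaleAbs(cv2.resize(a,None,fx=3.9,fy=3.9,interpolation=cv2.INTER_CUBIC),alpha=1.6))
E
```

```text
clock: 11.7
position: [0.5936, 0.2132, 0.0654]
ft_force: [0.8, -0.1, -5.1]
finger_gap: 0.0239
grasp_force: 59.3
t 11.8 pos [0.5937 0.2117 0.0657] shift [-0.13 -0.3   5.01] turn [ 0.  -0.1  0.2] gap 0.0239 F [-0.9 -0.1 -3.6] grip 59.3
```

View pics/c8.png

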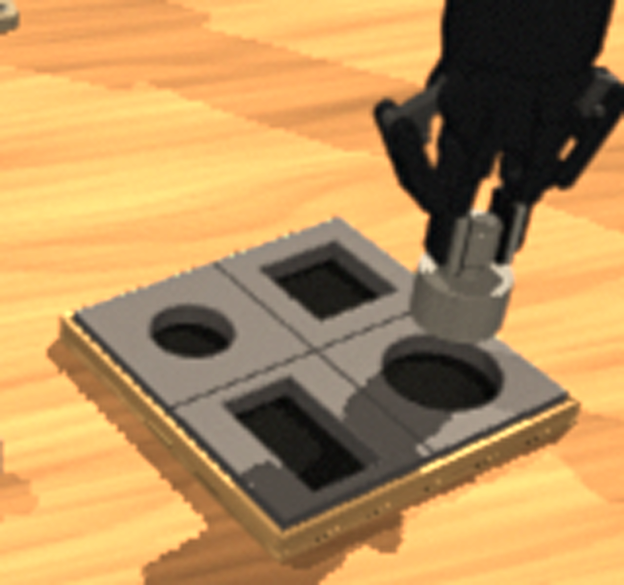

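The weight hangs upright over the large pocket, with its underside centre at about (388,202) and the rim centre at (383,215). I'll check the offset numerically.

```bash
python3 - <<'E'
from h import *
print(ray("scene",[(388,201.5)],.058),ray("scene",[(383.3,215.4)],.022))
for nm,p in(("sq",(326,280)),("small",(192,331)),("obl",(302,434))): print(nm,ray("scene",np.array([p])/3.9+[270,120],.022))
E
```

```text
[[0.5982 0.2145]] [[0.5989 0.2102]]
sq [[0.5041 0.1856]]
small [[0.5273 0.0921]]
obl [[0.6238 0.1152]]
```

```bash
python3 -m inch '[[[-0.1,-0.3,0.5,0,0,0,0],[-0.1,-0.3,2,0,0,0,0],[-0.1,-0.3,3.5,0,0,0,0],[-0.1,-0.3,4.6,0,0,0,0],[-0.1,-0.3,4.6,0,0,0,0]]]' | grep -E "clock|pos|ft|gap|grasp"; python3 -m inch '[[[0,0,0.2,0,0,0,0],[0,0,0.2,0,0,0,0]]]'| grep -E "pos|ft|gap|grasp"; 
```

```text
clock: 12.4
position: [0.5936, 0.2052, 0.0181]
ft_force: [-0.6, 0.4, -4.8]
finger_gap: 0.0237
grasp_force: 59.3
position: [0.5956, 0.206, 0.0189]
ft_force: [1.0, 0.4, -5.0]
finger_gap: 0.024
grasp_force: 59.3
```

```bash
python3 -m inch '[[[0,0.2,0.1,0,0,0,0],[0,0.2,0.2,0,0,0,0],[0,0.2,0.2,0,0,0,0]]]' | grep -E "clock|pos|ft|gap|grasp"; python3 -m inch '[[[0,0,0.1,0,0,0,0],[0,0,0.1,0,0,0,0]]]'| grep -E "pos|ft|gap|grasp"; 
```

```text
clock: 12.9
position: [0.5953, 0.2082, 0.0169]
ft_force: [0.2, -1.2, -4.8]
finger_gap: 0.0241
grasp_force: 59.4
position: [0.5954, 0.2079, 0.0158]
ft_force: [-0.7, -0.2, -4.3]
finger_gap: 0.0242
grasp_force: 59.4
```

```bash
python3 -m inch '[[[0,0,0.1,0,0,0,0],[0,0,0.1,0,0,0,0]]]' | grep -E "clock|pos|ft|gap|grasp"; python3 -m inch '[[[0,0,0.1,0,0,0,0],[0,0,0.1,0,0,0,0]]]'| grep -E "pos|ft|gap|grasp"; 
```

```text
clock: 13.3
position: [0.5957, 0.2081, 0.0157]
ft_force: [-2.7, 0.0, 4.8]
finger_gap: 0.024
grasp_force: 60.2
position: [0.5958, 0.2083, 0.0156]
ft_force: [-7.0, -1.3, 14.0]
finger_gap: 0.0237
grasp_force: 61.1
```

Floor contact came exactly where predicted. I'll release, rise and go to the mount.

```bash
python3 -m inch '[[[0,0,-0.1,0,0,0,0],[0,0,-0.1,0,0,0,0.3],[0,0,-0.1,0,0,0,0.5],[0,0,-0.1,0,0,0,0.5],[0,0,-0.1,0,0,0,0.5]]]' | grep -E "clock|pos|ft|gap|grasp"; python3 -m inch '[[[0,0,-1,0,0,0,0.5],[0,0,-4,0,0,0,0.5],[0,0,-8,0,0,0,0.5],[0,0,-8,0,0,0,0.5]]]'| grep -E "pos|ft|gap|grasp"; python3 - <<'E'
from h import *
go(.582,-.0655,.12);go(.582,-.0655,.046)
E
```

```text
clock: 14.0
position: [0.5954, 0.2078, 0.0147]
ft_force: [-0.5, -0.0, 0.7]
finger_gap: 0.0423
grasp_force: 0.0
position: [0.5987, 0.2087, 0.1012]
ft_force: [1.3, -0.0, -0.5]
finger_gap: 0.0425
grasp_force: 0.0
t 14.4 pos [0.5987 0.2087 0.1012] shift [  1.68 -27.43   2.7 ] turn [ 0.2  0.5 -0. ] gap 0.0425 F [ 1.3 -0.  -0.5] grip 0.0
t 14.4 pos [0.5987 0.2087 0.1012] shift [  1.74 -27.46  10.1 ] turn [ 0.2  0.5 -0. ] gap 0.0425 F [ 1.3 -0.  -0.5] grip 0.0
```

```bash
python3 -m inch '[[[0.2,-4,0,0,0,0,0.5],[0.5,-8.5,0,0,0,0,0.5],[0.8,-13.2,0,0,0,0,0.5],[1.1,-18,0,0,0,0,0.5],[1.2,-22.5,0,0,0,0,0.5]]]' >/dev/null; python3 -m inch '[[[0.2,-4,0,0,0,0,0.5],[0.2,-4.9,2,0,0,0,0.5],[0.2,-4.9,4,0,0,0,0.5],[0.2,-4.9,4,0,0,0,0.5]]]'| grep -E "clock|pos|ft|gap|grasp"; python3 - <<'E'
from h import *
go(.582,-.0655,.046)
E
```

```text
clock: 15.3
position: [0.5796, -0.0665, 0.0528]
ft_force: [-0.8, 0.9, -0.3]
finger_gap: 0.0427
grasp_force: 0.0
t 15.3 pos [ 0.5796 -0.0665  0.0528] shift [-0.26  0.1   5.38] turn [-0.  -0.2 -0.1] gap 0.0427 F [-0.8  0.9 -0.3] grip 0.0
```

```bash
python3 -m inch '[[[-0.1,0,2,0,0,0,0.5],[-0.1,0,4,0,0,0,0.5],[-0.1,0,5,0,0,0,0.5],[-0.1,0,5.4,0,0,0,0.5],[-0.1,0,5.4,0,0,0,0.5]]]' |  grep -E "clock|pos|ft|gap|grasp"; python3 - <<'E'
from h import *
go(.582,-.0655,.046)
a=capture("scene")[170:270,190:310,::-1]
cv2.imwrite("pics/c9.png",cv2.convertScaleAbs(cv2.resize(a,None,fx=5,fy=5,interpolation=cv2.INTER_CUBIC),alpha=1.6))
E
```

```text
clock: 15.8
position: [0.5825, -0.0659, 0.0012]
ft_force: [-0.6, 0.5, 0.4]
finger_gap: 0.0426
grasp_force: 0.0
t 15.8 pos [ 0.5825 -0.0659  0.0012] shift [0.05 0.04 0.22] turn [0. 0. 0.] gap 0.0426 F [-0.6  0.5  0.4] grip 0.0
```

View pics/c9.png

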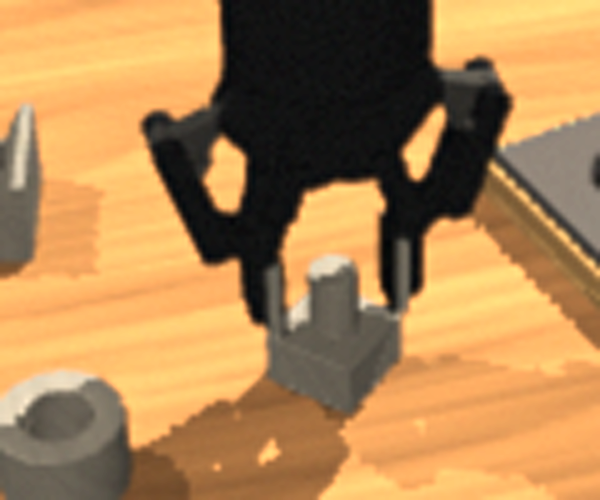

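The fingers straddle the stud (332,290) with the tips clear of the block. I'll grip and lift.

```bash
python3 -m inch '[[[0,0,0,0,0,0,0.2],[0,0,0,0,0,0,0],[0,0,0,0,0,0,0],[0,0,0,0,0,0,0],[0,0,0,0,0,0,0]]]' 60| grep -E "pos|ft|gap|grasp";python3 -m inch '[[[0,0,-0.5,0,0,0,0],[0,0,-1.5,0,0,0,0],[0,0,-4,0,0,0,0],[0,0,-7,0,0,0,0],[0,0,-9,0,0,0,0]]]' | grep -E "pos|ft|gap|grasp"; python3 - <<'E'
from h import *
go(.5015,.186,.12,60)
E
```

```text
position: [0.583, -0.0659, 0.0018]
ft_force: [-1.8, 0.9, 6.9]
finger_gap: 0.0179
grasp_force: 58.4
position: [0.5828, -0.0664, 0.0933]
ft_force: [0.6, -0.8, -3.2]
finger_gap: 0.0179
grasp_force: 58.9
t 16.85 pos [ 0.5828 -0.0664  0.0933] shift [ 8.15 25.24  2.01] turn [ 0.   0.1 30. ] gap 0.0179 F [ 0.6 -0.8 -3.2] grip 58.9
```

```bash
python3 -m inch '[[[0.5,1.5,0,0,0,0,0],[1.4,4.2,0,0,0,0,0],[2.4,7.5,0,0,0,0,0],[3.5,11,0,0,0,0,0],[4.6,14.5,0,0,0,0,0]]]' >/dev/null; python3 -m inch '[[[1,3,0,0,0,6,0],[1.9,6,0,0,0,12,0],[2.7,8.5,0,0,0,18,0],[3.3,10,0,0,0,24,0],[3.5,10.7,0,0,0,30,0]]]' | grep -E "clock|pos|ft|gap|grasp"; python3 -m inch '[[[0,0,0,0,0,0,0],[0,0,0,0,0,0,0]]]'>/dev/null; python3 - <<'E'
from h import *
go(.5015,.186,.0568,60)
a=capture("scene")[110:250,270:430,::-1]
cv2.imwrite("pics/c10.png",cv2.convertScaleAbs(cv2.resize(a,None,fx=4,fy=4,interpolation=cv2.INTER_CUBIC),alpha=1.6))
E
```

```text
clock: 17.85
position: [0.5004, 0.1879, 0.0913]
ft_force: [-0.8, -0.1, -3.4]
finger_gap: 0.018
grasp_force: 58.9
t 18.05 pos [0.5015 0.1854 0.0911] shift [0.03 0.05 8.13] turn [0.  0.  0.2] gap 0.018 F [ 0.2 -0.1 -3.3] grip 58.9
```

View pics/c10.png

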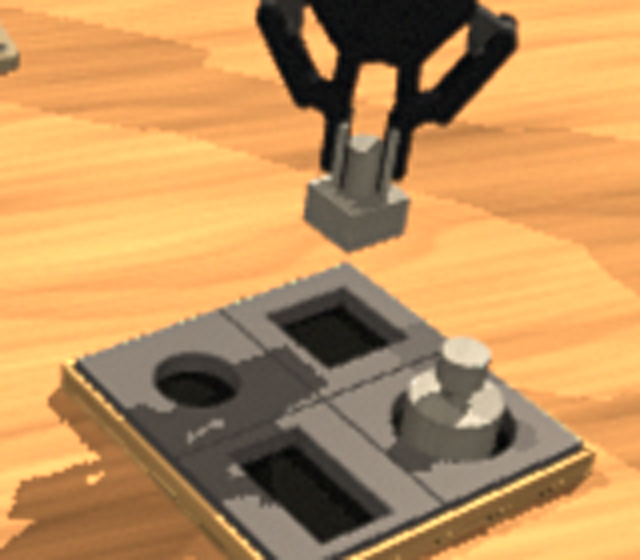

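The mount is square to its pocket and the large weight is well seated. That was my 14th and last picture, so from here I go by numbers.

```bash
python3 -m inch '[[[0,0,2,0,0,0,0],[0,0,4.5,0,0,0,0],[0,0,6.3,0,0,0,0],[0,0,7.5,0,0,0,0],[0,0,7.5,0,0,0,0]]]' | grep -E "clock|pos|ft|gap|grasp"; python3 -m inch '[[[0,0,0.2,0,0,0,0],[0,0,0.3,0,0,0,0],[0,0,0.3,0,0,0,0]]]'| grep -E "pos|ft|gap|grasp"; python3 - <<'E'
from h import *
go(.5015,.186,.0568,60)
E
```

```text
clock: 18.6
position: [0.5006, 0.1848, 0.0145]
ft_force: [-0.3, -0.1, -2.4]
finger_gap: 0.018
grasp_force: 58.9
position: [0.5018, 0.1861, 0.0134]
ft_force: [0.0, 0.3, -2.3]
finger_gap: 0.0177
grasp_force: 58.9
t 18.9 pos [0.5018 0.1861 0.0134] shift [ 0.02 -0.02  0.36] turn [0.1 0.  0. ] gap 0.0177 F [ 0.   0.3 -2.3] grip 58.9
```

```bash
python3 -m inch '[[[0,0,0.1,0,0,0,0],[0,0,0.2,0,0,0,0],[0,0,0.2,0,0,0,0]]]' | grep -E "clock|pos|ft|gap|grasp"; python3 -m inch '[[[0,0,0.1,0,0,0,0],[0,0,0.15,0,0,0,0],[0,0,0.15,0,0,0,0]]]'| grep -E "pos|ft|gap|grasp"; 
```

```text
clock: 19.2
position: [0.5012, 0.186, 0.0107]
ft_force: [0.1, 0.4, -2.3]
finger_gap: 0.018
grasp_force: 58.9
position: [0.5014, 0.1861, 0.0098]
ft_force: [-2.2, -1.2, 5.7]
finger_gap: 0.0179
grasp_force: 60.0
```

```bash
python3 -m inch '[[[0,0,0.1,0,0,0,0],[0,0,0.1,0,0,0,0]]]' | grep -E "clock|pos|ft|gap|grasp"
```

```text
clock: 19.7
position: [0.5015, 0.1861, 0.0097]
ft_force: [-7.3, -2.8, 17.2]
finger_gap: 0.0179
grasp_force: 61.4
```

```bash
python3 -m inch '[[[0,0,-0.1,0,0,0,0],[0,0,-0.1,0,0,0,0.3],[0,0,-0.1,0,0,0,0.5],[0,0,-0.1,0,0,0,0.5],[0,0,-0.1,0,0,0,0.5]]]' | grep -E "clock|pos|ft|gap|grasp"; python3 -m inch '[[[0,0,-1,0,0,0,0.5],[0,0,-4,0,0,0,0.5],[0,0,-8,0,0,0,0.5],[0,0,-10,0,0,-6,0.6],[0,0,-10,0,0,-12,0.6]]]'| grep -E "pos|ft|gap|grasp"; python3 -m inch '[[[0,0,0,0,0,-5.7,0.6],[0,0,0,0,0,-5.7,0.6]]]'| grep -E "pos|ft|gap|grasp"; python3 - <<'E'
from h import *
go(.4495,-.1785,.1,77.7)
E
```

```text
clock: 20.2
position: [0.5014, 0.1859, 0.0092]
ft_force: [0.2, 0.0, -0.1]
finger_gap: 0.0427
grasp_force: 0.0
position: [0.5034, 0.1867, 0.1134]
ft_force: [1.4, 0.5, 0.1]
finger_gap: 0.0515
grasp_force: 0.0
position: [0.5015, 0.1859, 0.1101]
ft_force: [0.0, -0.5, -0.2]
finger_gap: 0.0512
grasp_force: 0.0
t 20.9 pos [0.5015 0.1859 0.1101] shift [ -2.63 -36.72   5.68] turn [0.  0.  0.1] gap 0.0512 F [ 0.  -0.5 -0.2] grip 0.0
```

```bash
python3 -m inch '[[[-0.3,-4,0,0,0,0,0.6],[-0.6,-8.5,0,0,0,0,0.6],[-0.9,-13.2,0,0,0,0,0.6],[-1.3,-18,0,0,0,0,0.6],[-1.6,-22.8,0,0,0,0,0.6]]]' >/dev/null; python3 -m inch '[[[-0.3,-4.6,0,0,0,0,0.6],[-0.6,-9,0,0,0,0,0.6],[-0.9,-12,0,0,0,0,0.6],[-1,-13.9,0,0,0,0,0.6],[-1,-13.9,0,0,0,0,0.6]]]'| grep -E "clock|pos|ft|gap|grasp"; python3 - <<'E'
from h import *
go(.4495,-.1785,.02,77.7,False)
s=cv2.cvtColor(capture("scene"),cv2.COLOR_RGB2BGR); t=cv2.cvtColor(capture("top"),cv2.COLOR_RGB2BGR); cv2.imwrite("pics/s11.png",s);cv2.imwrite("pics/t11.png",t)
for n,im in(("scene",s),("top",t)):
  l,b=blobs(im)
  for i,st,c in b:
    if 100<c[0]<300 and 180<c[1]<300 or n=="top" and 280<c[0]<430 and 130<c[1]<290: print(n,st,c)
E
```

```text
clock: 21.9
position: [0.4477, -0.1812, 0.1096]
ft_force: [-1.1, 0.3, -1.5]
finger_gap: 0.0512
grasp_force: 0.0
t 21.9 pos [ 0.4477 -0.1812  0.1096] shift [-0.11  0.31 11.79] turn [-0.   0.  -0.4] gap 0.0512 F [-1.1  0.3 -1.5] grip 0.0
scene [181 191  16  31 414] [188.6135 207.4348]
scene [127 202  18  32 489] [135.8221 217.5787]
scene [189 244  26  31 663] [201.7949 258.9427]
scene [127 255  19  29 391] [135.1253 270.2148]
top [ 147  144  106  105 7870] [198.6539 196.0524]
top [339 165  25  24 385] [350.9896 176.5922]
top [396 173  18  15 203] [404.2956 179.9803]
top [339 231  38  41 788] [354.849  249.7627]
```

```bash
python3 - <<'E'
from h import *
a=np.radians(-12.3)
ex=np.array([np.cos(a),np.sin(a),0]);ey=np.array([-ex[1],ex[0],0])
P=np.array([[.4495,-.1785,z]+0*ex+sx*.03*ex+sy*.015*ey for z in(0,.04) for sx in(-1,1) for sy in(-1,1)])
for n in("scene","top"):
    q=proj(n,P); print(n,q.min(0),q.max(0))
E
python3 - <<'E'
import cv2,numpy as np,sys
sys.path.insert(0,'.')
from h import blobs
for n in("scene","top"):
    im=cv2.imread(f"pics/{n}0.png");l,b=blobs(im,85)
    for i,s,c in b:
        if (n=="scene" and 180<c[0]<200 and 195<c[1]<220)or(n=="top" and 340<c[0]<360 and 240<c[1]<260): print(n,s)
E
```

```text
scene [179.6746 189.643 ] [198.2157 221.9456]
top [338.3959 234.5844] [362.0908 265.8974]
scene [180 191  18  32 444]
top [340 236  23  31 487]
```

```bash
python3 -m inch '[[[0,0.1,2,0,0,0,0.6],[0,0.1,4,0,0,0,0.6],[0,0.1,4,0,0,0,0.6]]]' >/dev/null; python3 - <<'E'
from h import *
go(.4495,-.179,.02,77.7,False)
E
```

```text
t 22.3 pos [ 0.4475 -0.1755  0.0674] shift [-0.3  -0.3   7.57] turn [-0.  -0.2  0. ] gap 0.0511 F [0.3 0.3 0.1] grip 0.0
```

```bash
python3 -m inch '[[[-0.2,-0.2,1,0,0,0,0.6],[-0.2,-0.2,1,0,0,0,0.6],[-0.2,-0.2,1,0,0,0,0.6]]]' >/dev/null; python3 - <<'E'
from h import *
go(.4495,-.179,.02,77.7,False)
E
```

```text
t 22.6 pos [ 0.4506 -0.1797  0.0596] shift [0.12 0.04 6.79] turn [-0.  0. -0.] gap 0.0515 F [-0.3 -1.9 -0.7] grip 0.0
```

```bash
python3 -m inch '[[[0.1,0,2,0,0,0,0.6],[0.1,0,4,0,0,0,0.6],[0.1,0,5.7,0,0,0,0.6],[0.1,0,6.7,0,0,0,0.6],[0.1,0,6.7,0,0,0,0.6]]]' | grep -E "clock|pos|ft|gap|grasp"; python3 -m inch '[[[0,0,0,0,0,0,0.4],[0,0,0,0,0,0,0.2],[0,0,0,0,0,0,0.2],[0,0,0,0,0,0,0.2],[0,0,0,0,0,0,0.2]]]' 60| grep -E "clock|pos|ft|gap|grasp"
```

```text
clock: 23.1
position: [0.4488, -0.1793, -0.0083]
ft_force: [-0.9, -0.6, 0.2]
finger_gap: 0.0514
grasp_force: 0.0
clock: 23.6
position: [0.4501, -0.1798, -0.0067]
ft_force: [-1.2, -0.5, 8.2]
finger_gap: 0.0289
grasp_force: 60.2
```

```bash
python3 -m inch '[[[0,0,-0.5,0,0,0,0.2],[0,0,-1.5,0,0,0,0.2],[0,0,-4,0,0,0,0.2],[0,0,-7,0,0,0,0.2],[0,0,-9,0,0,0,0.2]]]' | grep -E "pos|ft|gap|grasp"; python3 - <<'E'
from h import *
go(.619,.1155,.09,103.7)
E
```

```text
position: [0.4495, -0.1797, 0.0845]
ft_force: [0.7, 0.7, -3.4]
finger_gap: 0.0288
grasp_force: 60.3
t 24.1 pos [ 0.4495 -0.1797  0.0845] shift [-10.24  32.46   4.17] turn [ -0.    0.1 -26. ] gap 0.0288 F [ 0.7  0.7 -3.4] grip 60.3
```

```bash
python3 -m inch '[[[-0.5,1.5,0,0,0,0,0.2],[-1.4,4.5,0,0,0,0,0.2],[-2.6,8.2,0,0,0,0,0.2],[-4,12.5,0,0,0,0,0.2],[-5.3,16.8,0,0,0,0,0.2]]]' >/dev/null; python3 -m inch '[[[-1.4,4.4,0,0,0,-5,0.2],[-2.7,8.6,0,0,0,-10,0.2],[-3.9,12.3,0,0,0,-16,0.2],[-4.7,14.7,0,0,0,-21,0.2],[-4.9,15.7,0,0,0,-26,0.2]]]' | grep -E "clock|pos|ft|gap|grasp"; python3 -m inch '[[[0,0,0,0,0,0,0.2],[0,0,0,0,0,0,0.2]]]'>/dev/null; python3 - <<'E'
from h import *
go(.619,.1155,.0013+.047,103.7)
s=cv2.cvtColor(capture("scene"),cv2.COLOR_RGB2BGR); cv2.imwrite("pics/s12.png",s)
E
```

```text
clock: 25.1
position: [0.6182, 0.121, 0.0811]
ft_force: [0.1, 0.3, -4.3]
finger_gap: 0.0283
grasp_force: 60.2
t 25.3 pos [0.6175 0.116  0.0817] shift [-0.15 -0.08  8.04] turn [-0.  -0.1 -0.2] gap 0.0285 F [-0.3 -1.  -4.6] grip 60.2
```

```bash
python3 -m inch '[[[-0.1,0,2,0,0,0,0.2],[-0.1,0,4.5,0,0,0,0.2],[-0.1,0,6.3,0,0,0,0.2],[-0.1,0,7.4,0,0,0,0.2],[-0.1,0,7.4,0,0,0,0.2]]]' | grep -E "clock|pos|ft|gap|grasp"; python3 -m inch '[[[0,0,0.1,0,0,0,0.2],[0,0,0.2,0,0,0,0.2],[0,0,0.2,0,0,0,0.2]]]'| grep -E "pos|ft|gap|grasp"; python3 - <<'E'
from h import *
go(.619,.1155,.0013+.047,103.7)
E
```

```text
clock: 25.85
position: [0.6179, 0.1156, 0.007]
ft_force: [0.0, 0.3, -4.6]
finger_gap: 0.0287
grasp_force: 60.1
position: [0.6197, 0.1168, 0.0071]
ft_force: [0.5, -0.5, -4.5]
finger_gap: 0.029
grasp_force: 60.1
t 26.15 pos [0.6197 0.1168 0.0071] shift [ 0.1  -0.11  0.58] turn [ 0.   0.1 -0. ] gap 0.029 F [ 0.5 -0.5 -4.5] grip 60.1
```

```bash
python3 -m inch '[[[0,-0.1,0.2,0,0,0,0.2],[0,-0.1,0.4,0,0,0,0.2],[0,-0.1,0.4,0,0,0,0.2]]]' | grep -E "clock|pos|ft|gap|grasp"; python3 -m inch '[[[0,0,0.1,0,0,0,0.2],[0,0,0.15,0,0,0,0.2],[0,0,0.15,0,0,0,0.2]]]'| grep -E "pos|ft|gap|grasp"
```

```text
clock: 26.45
position: [0.6192, 0.1156, 0.0019]
ft_force: [0.4, 0.1, -4.6]
finger_gap: 0.0285
grasp_force: 60.1
position: [0.6194, 0.1157, 0.0015]
ft_force: [-5.3, -0.6, 5.2]
finger_gap: 0.0286
grasp_force: 61.3
```

```bash
python3 -m inch '[[[0,0,0.1,0,0,0,0.2],[0,0,0.1,0,0,0,0.2]]]' | grep -E "clock|pos|ft|gap|grasp"
```

```text
clock: 26.95
position: [0.6194, 0.1157, 0.0014]
ft_force: [-9.6, -1.8, 15.0]
finger_gap: 0.0283
grasp_force: 62.6
```

```bash
python3 -m inch '[[[0,0,-0.1,0,0,0,0.2],[0,0,-0.1,0,0,0,0.4],[0,0,-0.1,0,0,0,0.55],[0,0,-0.1,0,0,0,0.55],[0,0,-0.1,0,0,0,0.55]]]' | grep -E "clock|pos|ft|gap|grasp"; python3 -m inch '[[[0,0,-1,0,0,0,0.5],[0,0,-4,0,0,0,0.5],[0,0,-8,0,0,0,0.5],[0,0,-11,0,0,7,0.5],[0,0,-11,0,0,13.7,0.5]]]'| grep -E "pos|ft|gap|grasp"; python3 -m inch '[[[0,0,0,0,0,0,0.5]]]'>/dev/null; python3 - <<'E'
from h import *
go(.6098,-.296,.1)
E
```

```text
clock: 27.45
position: [0.6195, 0.1157, 0.0007]
ft_force: [0.4, -0.5, 0.3]
finger_gap: 0.0473
grasp_force: 0.0
position: [0.6223, 0.1158, 0.1166]
ft_force: [1.2, -0.1, -0.6]
finger_gap: 0.0427
grasp_force: 0.0
t 28.05 pos [0.62   0.1159 0.1124] shift [  0.96 -41.19   5.9 ] turn [ 0.   0.1 -0.1] gap 0.0424 F [ 0.2  0.  -1. ] grip 0.0
```

```bash
python3 -m inch '[[[0.1,-4,0,0,0,0,0.5],[0.2,-8.5,0,0,0,0,0.5],[0.3,-13.2,0,0,0,0,0.5],[0.4,-18,0,0,0,0,0.5],[0.5,-22.8,0,0,0,0,0.5]]]' >/dev/null; python3 -m inch '[[[0.1,-4.8,0,0,0,0,0.5],[0.2,-9.6,0,0,0,0,0.5],[0.3,-14,0,0,0,0,0.5],[0.4,-17,0,0,0,0,0.5],[0.4,-18.4,0,0,0,0,0.5]]]'>/dev/null; python3 -m inch '[[[0,0,2,0,0,0,0.5],[0,0,3,0,0,0,0.5],[0,0,3,0,0,0,0.5],[0,0,3,0,0,0,0.5]]]'|  grep -E "clock|pos|ft|gap|grasp"; python3 - <<'E'
from h import *
go(.6098,-.296,.047)
s=cv2.cvtColor(capture("scene"),cv2.COLOR_RGB2BGR); t=cv2.cvtColor(capture("top"),cv2.COLOR_RGB2BGR); cv2.imwrite("pics/s13.png",s);cv2.imwrite("pics/t13.png",t)
# finger inner edges vs knob columns in the scene view
g=cv2.cvtColor(s,cv2.COLOR_BGR2GRAY); print(g[255:262,110:165]); print(proj("scene",[.6098,-.296,.052]))
l,b=blobs(s)
for i,st,c in b:
    if 100<c[0]<450 and 170<c[1]<300: print(st,c)
E
```

```text
clock: 29.45
position: [0.6108, -0.2951, 0.0808]
ft_force: [0.2, -1.0, -0.1]
finger_gap: 0.0427
grasp_force: 0.0
t 29.45 pos [ 0.6108 -0.2951  0.0808] shift [ 0.09 -0.1   8.08] turn [ 0.  -0.   0.1] gap 0.0427 F [ 0.2 -1.  -0.1] grip 0.0
[[123 122 122 121 121 121 120 121 123 125 125 125 126 125 127 127 128 127
  127 128 129 129 129 129 129 128 126 122 122 120 119 119 117 115 114 114
  114 116 118 122 126 129 129 130 130 130 129 130 128 130 128 126 126 126
  125]
 [120 120 120 123 125 125 127 126 127 127 127 127 129 128 129 130 128 127
  127 130 127 128 128 128 128 129 125 113 119 119 120 121 121 120 122 125
  128 129 131 131 131 131 130 130 130 128 127 127 126 125 125 126 128 128
  128]
 [126 127 128 127 128 128 129 130 130 130 129 130 130 129 128 128 125 125
  128 128 128 128 127 129 128 129 129 122 126 126 127 129 131 132 131 131
  132 132 130 128 129 128 127 126 125 126 126 127 127 128 130 132 134 136
  137]
 [129 130 132 131 132 132 132 132 131 130 129 126 126 126 124 122 124 125
  127 126 126 127 127 128 127 128 119  93 129 134 133 132 132 129 130 129
  127 127 127 127 126 126 1
[... 241 characters left out ...]
38 139 138 137 137 136 135 133 133
  132]
 [132 130 129 127 126 124 124 123 124 125 126 128 128 129 129 131 128 110
  119 124 126 127 124 122 114  92  57  65 100 127 130 129 130 131 132 134
  135 135 135 137 137 137 137 136 137 135 134 133 132 130 129 128 128 129
  130]
 [125 124 125 122 120 119 123 127 128 132 132 134 135 134 134 135 129  97
   88 110 121 121 106  89  64  53  49  60  90 130 136 136 136 136 136 137
  136 136 136 134 135 134 132 130 130 128 127 128 128 128 130 129 131 131
  131]]
[[132.2282 257.2845]]
[  66  137   92  102 4660] [111.6144 185.2805]
[ 289  176  126   79 5258] [350.9933 213.496 ]
[189 244  26  31 661] [201.829  258.9153]
[127 255  19  29 384] [135.1458 270.3229]
```

```bash
python3 -m inch '[[[0.1,-0.1,2.5,0,0,0,0.5],[0.1,-0.1,5,0,0,0,0.5],[0.1,-0.1,7,0,0,0,0.5],[0.1,-0.1,8,0,0,0,0.5],[0.1,-0.1,8,0,0,0,0.5]]]' | grep -E "clock|pos|ft|gap|grasp"; python3 -m inch '[[[0,0,0,0,0,0,0.2],[0,0,0,0,0,0,0],[0,0,0,0,0,0,0],[0,0,0,0,0,0,0],[0,0,0,0,0,0,0]]]' 60| grep -E "clock|pos|ft|gap|grasp"
```

```text
clock: 30.05
position: [0.609, -0.2968, -0.0]
ft_force: [0.3, 0.9, 0.8]
finger_gap: 0.0432
grasp_force: 0.0
clock: 30.55
position: [0.6103, -0.2979, 0.0023]
ft_force: [-0.6, -0.2, 7.0]
finger_gap: 0.0157
grasp_force: 58.9
```

```bash
python3 -m inch '[[[0,0,-0.5,0,0,0,0],[0,0,-1.5,0,0,0,0],[0,0,-4,0,0,0,0],[0,0,-7,0,0,0,0],[0,0,-9,0,0,0,0]]]' | grep -E "pos|ft|gap|grasp"; python3 - <<'E'
from h import *
go(.524,.0922,.1)
E
```

```text
position: [0.6098, -0.2977, 0.0935]
ft_force: [0.5, 0.1, -1.5]
finger_gap: 0.0157
grasp_force: 58.7
t 31.05 pos [ 0.6098 -0.2977  0.0935] shift [ 8.6  38.99  4.01] turn [-0.   0.1 -0. ] gap 0.0157 F [ 0.5  0.1 -1.5] grip 58.7
```

```bash
python3 -m inch '[[[0.3,1.4,0,0,0,0,0],[0.9,4.2,0,0,0,0,0],[1.8,8.2,0,0,0,0,0],[2.8,12.8,0,0,0,0,0],[3.8,17.3,0,0,0,0,0]]]' >/dev/null; python3 -m inch '[[[1,4.6,0,0,0,0,0],[2,9.2,0,0,0,0,0],[3,13.5,0,0,0,0,0],[3.9,17.5,0,0,0,0,0],[4.5,20.3,0,0,0,0,0]]]' >/dev/null; python3 -m inch '[[[0.3,1.3,0,0,0,0,0],[0.3,1.4,0,0,0,0,0],[0.3,1.4,0,0,0,0,0],[0.3,1.4,0,0,0,0,0]]]'| grep -E "clock|pos|ft|gap|grasp"; python3 - <<'E'
from h import *
go(.524,.0922,.0573)
s=cv2.cvtColor(capture("scene"),cv2.COLOR_RGB2BGR); cv2.imwrite("pics/s14.png",s)
E
```

```text
clock: 32.45
position: [0.5236, 0.0907, 0.0907]
ft_force: [0.4, -0.6, -2.3]
finger_gap: 0.0155
grasp_force: 58.8
t 32.45 pos [0.5236 0.0907 0.0907] shift [-0.04  0.15  8.04] turn [-0.  -0.  -0.1] gap 0.0155 F [ 0.4 -0.6 -2.3] grip 58.8
```

```bash
python3 -m inch '[[[0,0.1,2,0,0,0,0],[0,0.1,4.5,0,0,0,0],[0,0.1,6.3,0,0,0,0],[0,0.1,7.4,0,0,0,0],[0,0.1,7.4,0,0,0,0]]]' | grep -E "clock|pos|ft|gap|grasp"; python3 -m inch '[[[0,0,0.1,0,0,0,0],[0,0,0.2,0,0,0,0],[0,0,0.2,0,0,0,0]]]'| grep -E "pos|ft|gap|grasp"; python3 - <<'E'
from h import *
go(.524,.0922,.0573)
E
```

```text
clock: 33.0
position: [0.5227, 0.0925, 0.0156]
ft_force: [-0.0, 0.4, -2.1]
finger_gap: 0.0155
grasp_force: 58.7
position: [0.5239, 0.0938, 0.0154]
ft_force: [1.1, 0.9, -0.6]
finger_gap: 0.0155
grasp_force: 58.8
t 33.3 pos [0.5239 0.0938 0.0154] shift [-0.01 -0.16  0.51] turn [ 0.   0.1 -0. ] gap 0.0155 F [ 1.1  0.9 -0.6] grip 58.8
```

```bash
python3 -m inch '[[[0,-0.1,0.1,0,0,0,0],[0,-0.1,0.3,0,0,0,0],[0,-0.1,0.3,0,0,0,0]]]' | grep -E "clock|pos|ft|gap|grasp"; python3 -m inch '[[[0,0,0.1,0,0,0,0],[0,0,0.15,0,0,0,0],[0,0,0.15,0,0,0,0]]]'| grep -E "pos|ft|gap|grasp"
```

```text
clock: 33.6
position: [0.5233, 0.0927, 0.0116]
ft_force: [-0.3, -0.1, -2.2]
finger_gap: 0.0156
grasp_force: 58.8
position: [0.5235, 0.0927, 0.0103]
ft_force: [-0.3, 0.7, -0.6]
finger_gap: 0.0156
grasp_force: 59.0
```

```bash
python3 -m inch '[[[0,0,0.1,0,0,0,0],[0,0,0.1,0,0,0,0]]]' | grep -E "clock|pos|ft|gap|grasp"
```

```text
clock: 34.1
position: [0.5238, 0.0927, 0.0102]
ft_force: [-4.8, -2.4, 12.3]
finger_gap: 0.0156
grasp_force: 60.2
```

Contact again at the predicted height. I'll release, retreat to the bench side and check everything numerically.

```bash
python3 -m inch '[[[0,0,-0.1,0,0,0,0],[0,0,-0.1,0,0,0,0.3],[0,0,-0.1,0,0,0,0.5],[0,0,-0.1,0,0,0,0.5],[0,0,-0.1,0,0,0,0.5]]]' | grep -E "clock|pos|ft|gap|grasp"; python3 -m inch '[[[0,0,-1,0,0,0,0.5],[0,0,-4,0,0,0,0.5],[0,0,-8,0,0,0,0.5],[0,0,-12,0,0,0,0.5],[0,0,-15,0,0,0,0.5]]]'>/dev/null; python3 -m inch '[[[1,-4,0,0,0,0,0.5],[2,-8,0,0,0,0,0.5],[3,-12,0,0,0,0,0.5],[4,-16,0,0,0,0,0.5],[4,-20,0,0,0,0,0.5]]]'| grep -E "clock|pos|ft|gap|grasp"; python3 - <<'E'
from h import *
T={}
for n in("scene","top"):
    T[n]=cv2.cvtColor(capture(n),cv2.COLOR_RGB2BGR); cv2.imwrite(f"pics/{n}15.png",T[n])
    l,b=blobs(T[n])
    for i,st,c in b:
        if 100<c[0]<430 and 140<c[1]<290: print(n,st,c)
# caddy: pieces are bright spots vs. start picture
d=cv2.absdiff(T["top"],cv2.imread("pics/top0.png")).max(2); m=(d>40).astype(np.uint8); m[:,:140]=0;m[:,260:]=0;m[:135]=0;m[255:]=0
k,l,st,ce=cv2.connectedComponentsWithStats(m)
for i in range(1,k):
    if st[i][4]>25: print("top diff",st[i],ce[i],ray("top",ce[i],.04))
# piece top centres expected in each view, grey patch around them
for nm,p in dict(large=(.595,.2087,.068),mount=(.5015,.186,.061),vblk=(.619,.1155,.048),small=(.524,.0925,.06)).items():
    print(nm,proj("top",p)[0],proj("scene",p)[0])
g=cv2.cvtColor(T["scene"],cv2.COLOR_BGR2GRAY)
E
```

```text
clock: 34.6
position: [0.5234, 0.0927, 0.0102]
ft_force: [-0.5, 0.7, 0.1]
finger_gap: 0.0427
grasp_force: 0.0
clock: 35.6
position: [0.4823, -0.1089, 0.1611]
ft_force: [0.8, 0.1, -0.4]
finger_gap: 0.0428
grasp_force: 0.0
scene [ 289  176  126   79 5268] [350.8624 213.4655]
scene [127 202  18  32 491] [135.8065 217.5784]
scene [189 244  26  31 663] [201.7949 258.9427]
top [363 139  24 143 317] [377.3722 213.4953]
top [ 147  144  106  105 7963] [198.8511 195.9618]
top [339 165  13  22 133] [344.0752 175.0752]
top [303 215  33  29 446] [316.704  226.9148]
top diff [225 150  11  28 148] [229.9189 163.5878] [[0.6252 0.0846]]
top diff [206 152  20  32 283] [215.7668 167.7774] [[0.615  0.1141]]
top diff [180 164  13  12  62] [187.8548 167.6935] [[0.6131 0.1728]]
top diff [159 166  24  24 398] [170.6332 177.0075] [[0.5918 0.2077]]
top diff [218 206  15  15 177] [224.8531 212.7288] [[0.5199 0.0908]]
top diff [169 211  23  22 355] [179.631  221.5775] [[0.4983 0.1838]]
top diff [ 146  236  114   19 1305] [217.2736 247.4115] [[0.447  0.1033]]
large [166.8649 172.7431] [385.6503 197.2404]
mount [176.3048 219.1372] [355.5509 177.0149]
vblk [214.6942 165.0554] [348.1661 219.9994]
small [223.0588 209.6838] [320.2534 189.9204]
```

```bash
python3 -m inch '[[[0,0,0,0,0,0,0.5],[0,0,0,0,0,0,0.5],[0,0,0,0,0,0,0.5]]]'>/dev/null; python3 -c "
from station import *
print(close_job())"
```

```text
the job is handed in; nothing more can be done
None
```

I handed the job in at about 36 s: all four kit pieces were set down on their pocket floors and released, within about 5 mm of their pocket centres in the last top image, and the ring and plain block had not moved in the scene view; the hand-in call gave no verdict.

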